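# Re-dress the toy display: swap robot and horse, park the cars

## Task

The toy robot and the pull-along horse are on each other's plinths: swap them, so that each stands upright in the middle of the plinth the other had, squarely facing that plinth's brass front mark. Fill the little street as well: park every toy vehicle lying about on the table (two to four of them) in a bay of its own on the street mat, any bay, in the middle of the bay, straight, with its nose to the brass kerb. Leave the other things on the table where they are.

Things in the scene. Friction and masses are not known exactly. Their poses are not given: they have to be found in the camera images.
- plinth_left: fixed square wooden plinth, 130 x 130 mm, 20 mm high; origin at the centre of its underside; +x points to its front edge, the one with the brass mark (a 50 mm strip and a dot inlaid in the top); stands on the table's left half
- plinth_right: fixed square wooden plinth, 130 x 130 mm, 20 mm high; origin at the centre of its underside; +x points to its front edge, the one with the brass mark (a 50 mm strip and a dot inlaid in the top); stands on the table's right half
- robot: loose grey metal toy robot, 142 mm high, on one plinth at the start; foot plate 80 (x) x 86 (y) x 14 mm; shoulders 90 mm wide over the arms, top 100 mm up; head 38 (x) x 40 (y) mm, flat sides 104 to 142 mm up; brass key on its back; origin under the foot plate's centre, +x the way its face (amber eyes) looks, z up; about 0.35 kg; grip it by the head's two sides
- robot_face (a point): point 30 mm ahead (+x) of the robot's axis at the height of its face, 123 mm up
- horse: loose wooden toy horse, 126 mm high, on the other plinth at the start; wheeled board 120 (x) x 60 (y) mm, top 20 mm up (76 mm over the wheels, which do not turn); trunk 84 (x) x 38 mm (y), 57 to 95 mm up; neck and head from x = 35 to 87 mm; origin at ground level under the board's middle, +x to its nose, z up; about 0.3 kg; grip it across the trunk's middle
- horse_nose (a point): point 80 mm ahead (+x) of the horse's origin, 105 mm up
- mat: fixed grey felt street mat, 150 (x) x 370 (y) x 3 mm, with four parking bays side by side, 88 mm apart, divided by white lines; a brass kerb, 8 mm high, 65 mm ahead of the bays' middles, closes the bays' front (+x) end; origin at the centre of its underside, +x to the kerb
- bay1 (a point): middle of bay 1 on the mat's surface (bay 1 is the one farthest to the mat's -y, bay 4 to its +y); x to the kerb
- bay2 (a point): middle of bay 2 on the mat's surface (bay 1 is the one farthest to the mat's -y, bay 4 to its +y); x to the kerb
- bay3 (a point): middle of bay 3 on the mat's surface (bay 1 is the one farthest to the mat's -y, bay 4 to its +y); x to the kerb
- bay4 (a point): middle of bay 4 on the mat's surface (bay 1 is the one farthest to the mat's -y, bay 4 to its +y); x to the kerb
- car1: loose toy saloon car, 51 mm high; chassis 100 long (x), 44 mm wide (y), flat sides 12 to 34 mm up, wheels 22 mm in diameter flush with them, 31 mm ahead of and behind the middle (they do not turn); origin at ground level under its middle, +x to its nose (two white headlamps), z up; about 0.12 kg, weight low down; grip it across its middle; may be absent
- car2: loose toy pick-up truck, wooden, cab ahead, 55 mm high; chassis 100 long (x), 44 mm wide (y), flat sides 12 to 34 mm up, wheels 22 mm in diameter flush with them, 31 mm ahead of and behind the middle (they do not turn); origin at ground level under its middle, +x to its nose (two white headlamps), z up; about 0.12 kg, weight low down; grip it across its middle; may be absent
- car3: loose toy bus, 55 mm high; chassis 100 long (x), 44 mm wide (y), flat sides 12 to 34 mm up, wheels 22 mm in diameter flush with them, 31 mm ahead of and behind the middle (they do not turn); origin at ground level under its middle, +x to its nose (two white headlamps), z up; about 0.12 kg, weight low down; grip it across its middle; may be absent
- car4: loose toy steam engine, boiler ahead, cab behind, short funnel, 60 mm high; chassis 100 long (x), 44 mm wide (y), flat sides 12 to 34 mm up, wheels 22 mm in diameter flush with them, 31 mm ahead of and behind the middle (they do not turn); origin at ground level under its middle, +x to its nose (two white headlamps), z up; about 0.12 kg, weight low down; grip it across its middle; may be absent
- kerb (a point): middle of the brass kerb's foot, 69 mm ahead (+x) of the mat's origin
- wax_jar: bystander to be left alone, loose: jar of wax, 60 mm across, 55 mm high; origin at its foot
- brush: bystander to be left alone, loose: brush, 170 mm long, lying; origin at its foot
- drum: bystander to be left alone, loose: toy drum, 62 mm across, 50 mm high; origin at its foot
- paint_tin: bystander to be left alone, loose: paint tin, 60 mm across, 70 mm high; origin at its foot
- doll: bystander to be left alone, loose: wooden doll, 52 mm across, 80 mm high; origin at its foot
- carton: bystander to be left alone, loose: small carton 70 x 90 x 60 mm; origin at its foot
- block: bystander to be left alone, loose: wooden block, 60 mm; origin at its foot

How it is judged (in metres and radians):
At the end, for the whole second after the job is handed in: Robot and horse upright and at rest on each other's starting plinth, within 22 mm of its centre and 0.25 rad of facing its brass mark; every vehicle present at rest on its wheels in its own bay, within 20 mm of the bay's middle and 0.25 rad, nose to the kerb. Bystanders within 40 mm (((horizontal distance between robot and plinth_left below 0.022 m and angle between the x axis of robot and the x axis of plinth_left, either way round below 0.25 rad and x of robot_face in the frame of plinth_left above 0 m and height (world z) of robot between 0.015 and 0.027 m) or (horizontal distance between robot and plinth_right below 0.022 m and angle between the x axis of robot and the x axis of plinth_right, either way round below 0.25 rad and x of robot_face in the frame of plinth_right above 0 m and height (world z) of robot between 0.015 and 0.027 m)) and distance of each of robot, horse from where it was at the start of the episode above 0.3 m and angle between each of robot, horse, car1, car2, car3, car4's own z axis and vertical below 0.1 rad and linear speed of each of robot, horse, car1, car2, car3, car4 below 0.02 m/s and ((horizontal distance between horse and plinth_left below 0.022 m and angle between the x axis of horse and the x axis of plinth_left, either way round below 0.25 rad and x of horse_nose in the frame of plinth_left above 0 m and height (world z) of horse between 0.015 and 0.027 m) or (horizontal distance between horse and plinth_right below 0.022 m and angle between the x axis of horse and the x axis of plinth_right, either way round below 0.25 rad and x of horse_nose in the frame of plinth_right above 0 m and height (world z) of horse between 0.015 and 0.027 m)) and (horizontal distance between car1 and bay1 below 0.02 m or horizontal distance between car1 and bay2 below 0.02 m or horizontal distance between car1 and bay3 below 0.02 m or horizontal distance between car1 and bay4 below 0.02 m) and angle between the x axis of each of car1, car2, car3, car4 and the x axis of mat, either way round below 0.25 rad and x of kerb in the frame of car1 above 0 m and height (world z) of each of car1, car2, car3, car4 below 0.012 m and (horizontal distance between car2 and bay1 below 0.02 m or horizontal distance between car2 and bay2 below 0.02 m or horizontal distance between car2 and bay3 below 0.02 m or horizontal distance between car2 and bay4 below 0.02 m) and x of kerb in the frame of car2 above 0 m and (horizontal distance between car3 and bay1 below 0.02 m or horizontal distance between car3 and bay2 below 0.02 m or horizontal distance between car3 and bay3 below 0.02 m or horizontal distance between car3 and bay4 below 0.02 m) and x of kerb in the frame of car3 above 0 m and (horizontal distance between car4 and bay1 below 0.02 m or horizontal distance between car4 and bay2 below 0.02 m or horizontal distance between car4 and bay3 below 0.02 m or horizontal distance between car4 and bay4 below 0.02 m) and x of kerb in the frame of car4 above 0 m); the robot touches nothing.
It fails at once if another thing on the table is disturbed (moved over 40 mm) (distance of any of wax_jar, brush, drum, paint_tin, doll, carton, block from where it was at the start of the episode above 0.04 m).
Of car1, car2, car3, car4 only 2 to 4 are there at a start; the rules pass over those that are not, and their reading is None.
At some moment in a run one of car1, car2, car3, car4 may be knocked a few centimetres aside while the robot is not near it.
Once in a run the grip may slacken for a moment while it holds something.
It also fails if it takes over 210 s, if anything falls off the work surface, if the arm or the gripper's body presses on something with over 40 N, if the wrist force passes 120 N, or if a joint passes its speed limit or range.

## Robot

A 6-joint arm with a two-finger parallel gripper is mounted at the origin on the work surface. World frame = base frame: x ahead of the robot, y to its left, z up, the work surface at z = 0. Lengths are in m, angles in degrees, forces in N, time in s.
With the tool pointing down it reaches from about 0.35 to 0.875 m from the base axis. Payload 4.2 kg.
Tool frame: the origin (TCP) lies midway between the tips of the shut fingers; the grasp point (between the pads) lies 19 mm behind it; z points along the fingers, y is the line along which they close (so a half turn about z gives the same grasp; the last joint's range is limited). The gripper opens to 87 mm and grips with 3 to 60 N. Pads are 19 mm wide; open, the fingers measure 117 mm over their backs; the gripper's body (75 mm by 190 mm) begins 51 mm behind the grasp point.
Start: joints at [-58.407, 22.042, 0.453, 0, -68.411, -14.817], TCP at [0.18, -0.598, 0.223] pointing down, gripper open.
Joint ranges: [-179.83, 179.83], [-69.29, 118.12], [-61.27, 80.66], [-181.25, 117.63], [-171.15, -9.14], [-177.46, 177.46]. Speed limits (degrees/s): [159.86, 159.86, 180, 180, 180, 180].

## Interface

Orientations are given as a 3x3 rotation matrix whose columns are the frame's x, y, z axes.
In Python, from station import * gives the robot as it stands.
- The arm moves only by the tool move_arm, never from a script. Its argument "targets" is text: rows parted by semicolons, each of 4 numbers parted by spaces: the shift along the world's x, y, z in units of 25 mm (1.0 is 25 mm), then the turn about the world's z in units of 5 degrees (1.0 is 5 degrees). In form: tx ty tz spin; .... A call has 1 to 10 rows; each row shifts and turns the commanded pose from where the row before left it; what a row does not reach is not made up. A row lasts 1/12 s, in which the tool goes at most 41.7 mm and 7.16 degrees, less where a joint would pass 70% of its speed; a pose out of reach is approached as far as the arm can. A call is refused whole if a number of a shift passes 1 or a number of a turn 1, either way. A call with a gripper value outside its range is refused whole. "gripper" is the finger opening in mm, from 0 to 87, set as the call begins (left out, the last holds). The fingers move at their own pace and stop on an object; the grip force is fixed at half the most. Time passes only in rows, so rows that do not move let the fingers close. It gives the time, the measured TCP pose, the force, the opening and the grip force at its end, in the units of the state.
- sense(): the state, without advancing time (a new reading comes with each control period).
- capture(name): name is "side" or "top" or "wrist"; returns a dict with "image" (384x512x3 uint8, blue, green, red), "fx", "fy", "cx", "cy" (pixels), "world_from_camera" (4x4, takes a point from camera to world coordinates); the wrist camera has in their place "hand_eye" (4x4, takes a point from camera to tool coordinates, whose origin is the TCP and whose axes are the flange's). Camera axes: x right, y up, looking along -z (the intrinsics and any distortion apply to the point x, -y, -z); pixel columns grow to the right and rows downward; lengths in m; the calibration is good to about 2 mm. A picture is of the moment at which its call begins: read the wrist's pose just before it. There is no depth.
- finish_job(): hands the job in; it is judged then, once.
The state is a dict: "time_s": time; "joints": joint angles; "joint_velocities": joint speeds; "effort": joint torques, N m; "tcp_pos": TCP position; "ee_rot": TCP orientation; "wrist_force": force on the tool from outside, world axes, zero at the start; "moment": the same for the moment, N m; "gripper_width": opening from 0.0 (shut) to 1.0 (fully open); "gripper_force": force on a finger pad.
Only numpy, scipy, OpenCV 4.12 (cv2) and the standard library are available. Lean on these libraries where they do the work, as an engineer would, in place of code of your own. Each camera call takes 0.05 s, during which the arm holds its last target. There are 200 camera calls.

## Working session

There is one attempt and no reset: what is moved stays moved. The work goes in short steps, Python scripts to look and compute and a tool call to move; the robot and the scene stay as the last step left them, time stands still between calls to the robot, and variables do not carry over. Pictures are saved under pics/ and viewed, at most 14 in all, crops included, and the job is handed in when it is done.

Besides the shell and the picture viewer there is one more tool, called after ">>>" as name(argument=value, ...) on one line, values as JSON. move_arm: Moves the arm, as the interface text tells. Its arguments: {"type":"object","properties":{"targets":{"type":"string"},"gripper":{"type":"number"}},"required":["targets"]}

```bash
mkdir -p pics; ls
python3 - <<'E'
from station import *
import cv2,numpy as np,pickle
for n in("top","side"):
    c=capture(n); cv2.imwrite(f"pics/{n}0.png",cv2.resize(c["image"],(800,600),interpolation=cv2.INTER_CUBIC)); pickle.dump(c,open(f"{n}.pkl","wb"))
    print(n,c["fx"],c["fy"],c["cx"],c["cy"],[k for k in c]);print(np.round(c["world_from_camera"],3))
s=sense();print(s["time_s"],s["tcp_pos"],s["ee_rot"],s["gripper_width"])
E
```

```text
pics
top 369.2145267183145 369.2145267183145 251.84899516165893 188.92643959180123 ['image', 'fx', 'fy', 'cx', 'cy', 'world_from_camera']
[[ 0.01   0.992 -0.128  0.403]
 [-1.     0.008 -0.021 -0.015]
 [-0.02   0.128  0.992  1.224]
 [ 0.     0.     0.     1.   ]]
side 489.49868245446976 489.49868245446976 250.78838833689113 187.9012893811905 ['image', 'fx', 'fy', 'cx', 'cy', 'world_from_camera']
[[ 0.953  0.225 -0.202  0.184]
 [-0.302  0.67  -0.678 -1.213]
 [-0.017  0.708  0.706  1.374]
 [ 0.     0.     0.     1.   ]]
0.1 [ 0.18025632 -0.59788096  0.22156407] [[-9.57479116e-01 -2.88501789e-01 -6.78824562e-04]
 [-2.88502566e-01  9.57477308e-01  1.86382582e-03]
 [ 1.12242032e-04  1.98041692e-03 -9.99998033e-01]] 1.0035616956849724
```

View pics/top0.png

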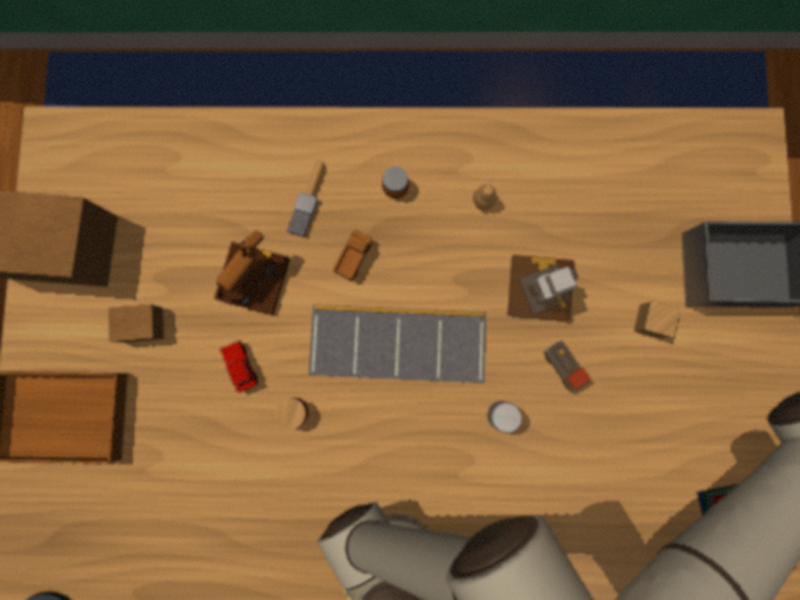

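View pics/side0.png

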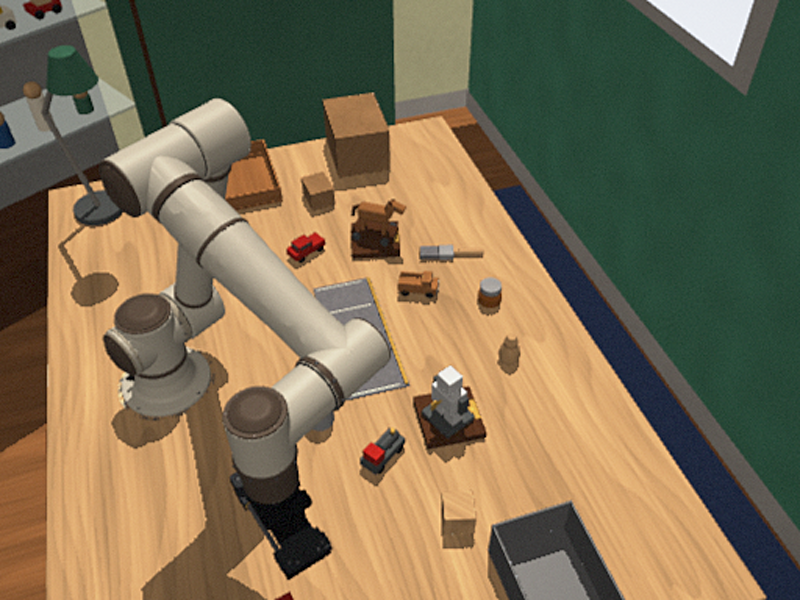

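The top picture shows the horse on the left plinth (252,275) and the robot on the right plinth (542,288). It also shows the mat at (398,345) with its kerb toward +x, a red saloon (238,366), a pick-up (353,255) and a steam engine (567,366). A partly hidden red/dark item sits at (715,498), under the arm. I'll move the arm aside and enlarge.

>>> move_arm(targets="0 0 1 0;0 0 1 0;0 0 1 0;0 0 1 0;1 0 0 0;1 0 0 0;1 0 0 0;1 0 0 0;1 0 0 0;1 0 0 0", gripper=87)

```text
time_s: 0.93
tcp_pos: [0.3315, -0.598, 0.3219]
ee_rot: [[-0.957, -0.289, -0.001], [-0.289, 0.957, 0.001], [0.0, 0.001, -1.0]]
wrist_force: [0.0, -1.2, -0.3]
gripper_width: 1.002
gripper_force: 0.0
```

>>> move_arm(targets="1 1 0 0;1 1 0 0;0 1 0 0;0 1 0 0;0 1 0 0;0 1 0 0;0 1 0 0;0 1 0 0;0 1 0 0;0 0 0 0")

```text
time_s: 1.77
tcp_pos: [0.3799, -0.3702, 0.323]
ee_rot: [[-0.957, -0.291, 0.0], [-0.291, 0.957, 0.001], [-0.001, 0.001, -1.0]]
wrist_force: [-0.9, -0.1, 0.0]
gripper_width: 0.996
gripper_force: 0.0
```

```bash
cat > h.py <<'E'
from station import *
import cv2,numpy as np,pickle
def cam(n):
    s=sense(); c=capture(n)
    if n=="wrist":
        T=np.eye(4);T[:3,:3]=s["ee_rot"];T[:3,3]=s["tcp_pos"]; c["world_from_camera"]=T@c["hand_eye"]
    return c
def w(c,u,v,z):
    T=c["world_from_camera"]; d=T[:3,:3]@np.array([(u-c["cx"])/c["fx"],-(v-c["cy"])/c["fy"],-1.]); o=T[:3,3]
    return (o+d*(z-o[2])/d[2])
def px(c,p):
    T=c["world_from_camera"]; q=T[:3,:3].T@(np.array(p)-T[:3,3]); return np.array([c["cx"]-c["fx"]*q[0]/q[2],c["cy"]+c["fy"]*q[1]/q[2]])
def crop(c,u0,v0,wd,ht,f,name):
    im=c["image"][v0:v0+ht,u0:u0+wd]; cv2.imwrite(f"pics/{name}.png",cv2.resize(im,None,fx=f,fy=f,interpolation=cv2.INTER_CUBIC))
E
python3 - <<'E'
from h import *
c=pickle.load(open("top.pkl","rb")); crop(c,130,95,265,185,3,"crop1")
c=cam("top"); pickle.dump(c,open("top1.pkl","wb")); crop(c,245,140,265,200,3,"crop2")
s=sense();print(s["time_s"],s["tcp_pos"],s["joints"],w(c,0,320,0),w(c,457,318,0))
E
```

```text
1.8167 [ 0.38028466 -0.37177753  0.32299745] [-2.68759272e+01  9.64040352e+00 -2.40387588e+00 -1.73119793e-02
 -7.79239720e+01 -4.61938485e+01] [0.12614494 0.82165384 0.        ] [ 0.15359846 -0.64354669  0.        ]
```

View pics/crop1.png

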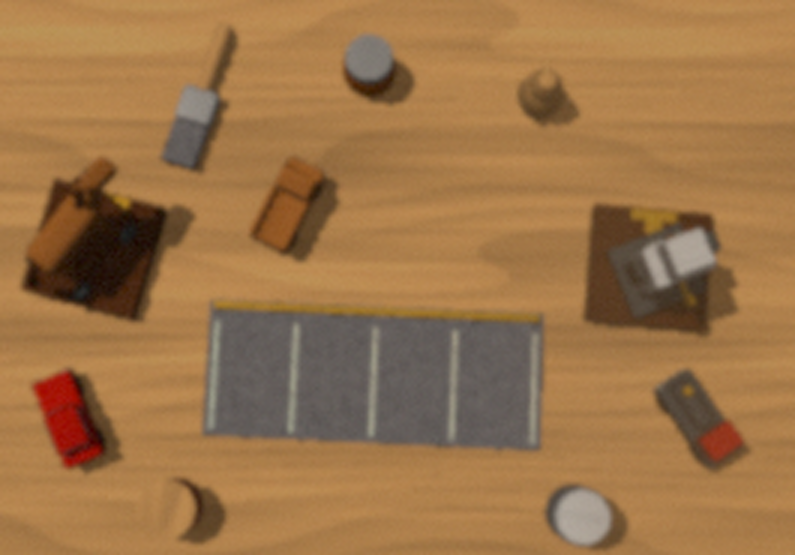

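View pics/crop2.png

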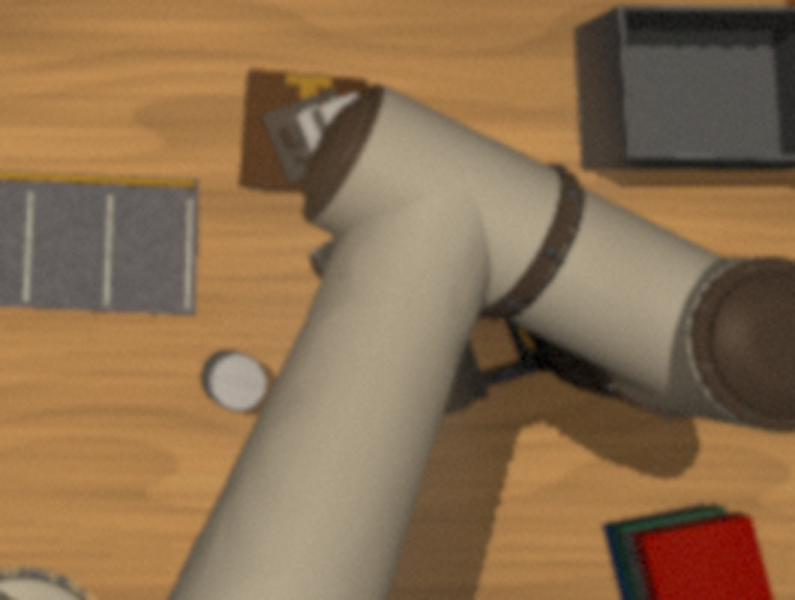

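```bash
cat >> h.py <<'E'
def fit(c,pts,z,sx,sy):
    P=np.array([w(c,u,v,z)[:2] for u,v in pts]); return P
E
python3 - <<'E'
from h import *
c=pickle.load(open("top.pkl","rb"))
W=lambda x,y,z:w(c,130+(x+.5)/3-.5,95+(y+.5)/3-.5,z)[:2]
# corners order: front-left, front-right, back-right, back-left
for n,q,z in [("mat",[(211,302),(543,315),(540,449),(205,434)],.003),("pl",[(57,180),(166,210),(138,320),(24,288)],.02),("pr",[(594,205),(712,212),(707,333),(585,319)],.02)]:
    P=np.array([W(*a,z) for a in q]); d=(P[0]+P[1]-P[2]-P[3])/2; e=(P[0]+P[3]-P[1]-P[2])/2
    print(n,P.mean(0).round(4),"yaw",np.degrees(np.arctan2(d[1],d[0])).round(1),np.degrees(np.arctan2(-e[0],e[1])).round(1),np.linalg.norm(d).round(3),np.linalg.norm(e).round(3))
print("horse trunk",W(62,232,.095),"robot head",W(680,258,.142))
for n,p,z in [("car1",(68,418),.03),("pick",(288,205),.03),("eng",(700,420),.03),("drum",(177,508),.025),("tin",(370,70),.035),("doll",(543,95),.04),("wax",(580,517),.03),("brush",(190,135),.01),("brushend",(228,32),.01)]: print(n,W(*p,z).round(3))
i=pickle.load(open("top.pkl","rb"))
for n,p,z in [("blockR",(662/800*512,318*.64),.06),("blockL",(132*.64,322*.64),.06)]: print(n,w(c,*p,z)[:2].round(3))
print(capture("wrist")["hand_eye"].round(3))
E
```

```text
mat [0.4585 0.0008] yaw -1.4 -1.9 0.146 0.367
pl [0.5931 0.3093] yaw -13.3 -15.1 0.126 0.13
pr [ 0.5779 -0.2991] yaw -4.6 -4.6 0.13 0.131
horse trunk [0.599036  0.3255441] robot head [ 0.56915849 -0.30047974]
car1 [0.407 0.329]
pick [0.642 0.097]
eng [ 0.412 -0.347]
drum [0.313 0.21 ]
tin [0.794 0.008]
doll [ 0.765 -0.182]
wax [ 0.309 -0.218]
brush [0.726 0.211]
brushend [0.847 0.171]
blockR [ 0.511 -0.53 ]
blockL [0.493 0.542]
[[-0.002  0.964  0.266  0.072]
 [ 1.     0.002  0.     0.002]
 [ 0.     0.266 -0.964 -0.163]
 [ 0.     0.     0.     1.   ]]
```

>>> move_arm(targets="1 1 1 0;1 0 1 0;0 0 1 0;0 0 0 0;0 0 0 0;0 0 0 0")

```text
time_s: 2.37
tcp_pos: [0.4292, -0.3498, 0.3953]
ee_rot: [[-0.958, -0.288, -0.002], [-0.288, 0.958, 0.001], [0.001, 0.002, -1.0]]
wrist_force: [-0.8, 0.1, 0.3]
gripper_width: 0.995
gripper_force: 0.0
```

Run:
```python
from h import *
c=cam("wrist"); pickle.dump(c,open("w1.pkl","wb")); crop(c,0,0,512,384,1.5,"w1")
print(c["fx"],sense()["tcp_pos"])
for p in [(.412,-.347,.03),(.578,-.299,.02),(.569,-.3,.142)]: print(px(c,p))
```

```text
325.4319397511061 [ 0.42895132 -0.34964622  0.39501932]
[261.19120067 143.15260396]
[260.03022056 240.34674274]
[261.89221767 268.5683602 ]
```

View pics/w1.png

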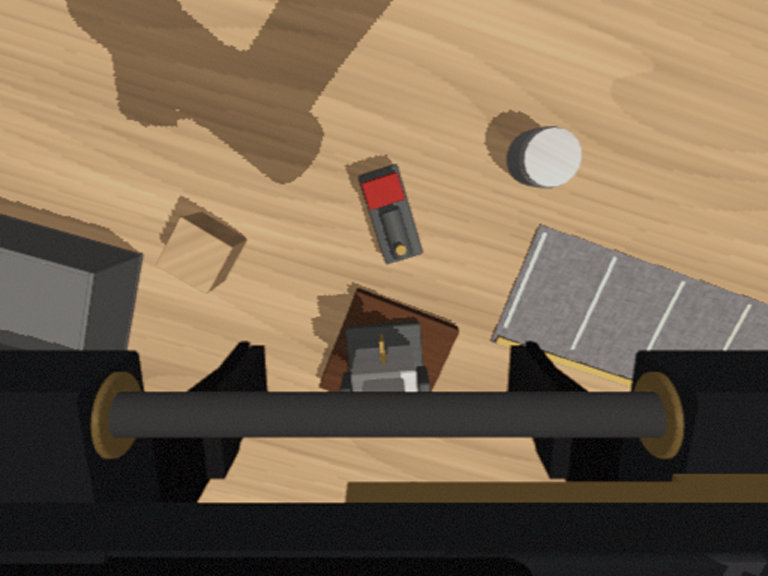

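The engine's chassis spans (358,175)-(422,254), with its nose (funnel) down the image toward +x. The robot is partly hidden under the gripper, with its key at (382,348). I'll shift forward to see it.

>>> move_arm(targets="1 0 0 0;1 0 0 0;1 0 0 0;1 0 0 0;1 1 0 0;0 0 0 0;0 0 0 0")

```text
time_s: 3.0
tcp_pos: [0.5551, -0.3237, 0.3941]
ee_rot: [[-0.957, -0.29, -0.004], [-0.29, 0.957, 0.001], [0.003, 0.003, -1.0]]
wrist_force: [-0.5, -0.1, -0.1]
gripper_width: 1.0
gripper_force: 0.0
```

Run:
```python
from h import *
c=cam("wrist"); pickle.dump(c,open("w2.pkl","wb")); crop(c,160,80,200,150,4,"w2")
```

```text
(no output)
```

View pics/w2.png

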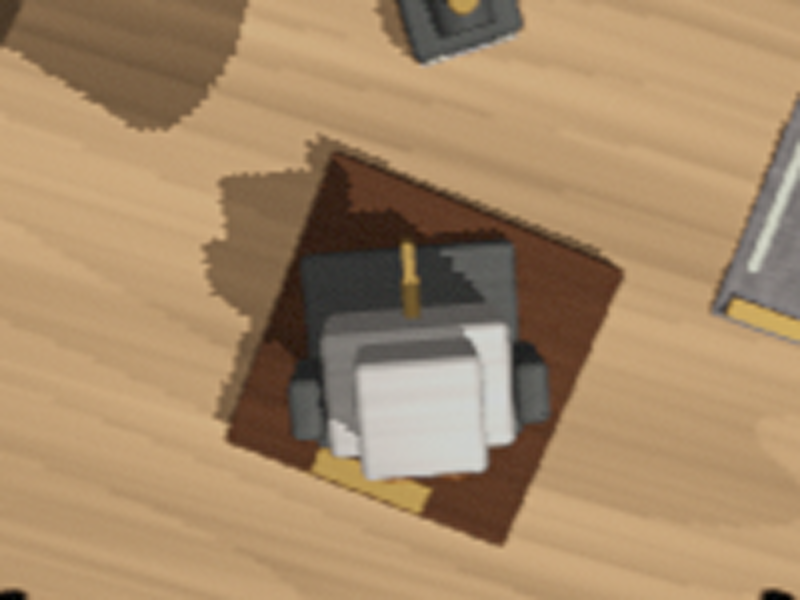

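```bash
cat >> h.py <<'E'
def quad(c,q,z,u0=0,v0=0,f=1):  # FL,FR,BR,BL seen along +x
    P=np.array([w(c,u0+(x+.5)/f-.5,v0+(y+.5)/f-.5,z)[:2] for x,y in q]); d=(P[0]+P[1]-P[2]-P[3])/2; e=(P[0]+P[3]-P[1]-P[2])/2
    return P.mean(0).round(4),"yaw",np.degrees(np.arctan2(d[1],d[0])).round(1),np.degrees(np.arctan2(-e[0],e[1])).round(1),"size",np.linalg.norm(d).round(3),np.linalg.norm(e).round(3)
def me():
    s=sense();R=np.array(s["ee_rot"]);print("t",s["time_s"],"tcp",np.round(s["tcp_pos"],4),"psi",np.degrees(np.arctan2(-R[0,1],R[1,1])).round(1),"J",np.round(s["joints"],0),"w",round(s["gripper_width"]*87,1))
E
python3 - <<'E'
from h import *
c=pickle.load(open("w2.pkl","rb")); a=(160,80,4)
print("head",quad(c,[(488,468),(363,480),(356,362),(478,355)],.162,*a))
print("pr",quad(c,[(502,545),(228,440),(333,150),(622,272)],.02,*a))
c=pickle.load(open("w1.pkl","rb")); a=(0,0,1.5)
print("eng",quad(c,[(422,254),(388,264),(358,176),(398,165)],.034,*a))
me()
E
```

```text
head (array([ 0.571 , -0.3074]), 'yaw', np.float64(21.2), np.float64(21.3), 'size', np.float64(0.037), np.float64(0.039))
pr (array([ 0.5766, -0.3022]), 'yaw', np.float64(-4.5), np.float64(-5.4), 'size', np.float64(0.128), np.float64(0.127))
eng (array([ 0.4125, -0.3472]), 'yaw', np.float64(33.8), np.float64(32.4), 'size', np.float64(0.098), np.float64(0.041))
t 3.05 tcp [ 0.5543 -0.3243  0.3951] psi 16.8 J [-16.  21.  23.   0. -92. -57.] w 87.0
```

Robot head: centre (0.571,-0.307), yaw 21°, sizes agree.

>>> move_arm(targets="0.67 0.68 0 0.9;0 0 -1 0;0 0 -1 0;0 0 -1 0;0 0 -1 0;0 0 -1 0;0 0 -1 0;0 0 -1 0;0 0 -1 0;0 0 -0.5 0")

```text
time_s: 3.88
tcp_pos: [0.5682, -0.3076, 0.1808]
ee_rot: [[-0.933, -0.361, -0.005], [-0.361, 0.933, 0.002], [0.004, 0.004, -1.0]]
wrist_force: [-0.3, -0.1, -0.5]
gripper_width: 1.006
gripper_force: 0.0
```

>>> move_arm(targets="0 0 -0.7 0;0 0 -0.7 0;0 0 -0.7 0;0 0 0 0")

```text
time_s: 4.22
tcp_pos: [0.5676, -0.3073, 0.1278]
ee_rot: [[-0.933, -0.361, -0.007], [-0.361, 0.933, 0.003], [0.006, 0.006, -1.0]]
wrist_force: [-0.2, -0.4, -0.6]
gripper_width: 0.999
gripper_force: 0.0
```

>>> move_arm(targets="0 0 0 0;0 0 0 0;0 0 0 0;0 0 0 0;0 0 0 0;0 0 0 0", gripper=20)

```text
time_s: 4.72
tcp_pos: [0.5715, -0.3074, 0.1323]
ee_rot: [[-0.932, -0.363, 0.001], [-0.363, 0.932, -0.0], [-0.001, -0.001, -1.0]]
wrist_force: [0.1, -0.4, -0.3]
gripper_width: 0.627
gripper_force: 0.0
```

>>> move_arm(targets="0 0 0 0;0 0 0 0;0 0 0 0;0 0 0 0;0 0 0.1 0;0 0 0.4 0")

```text
time_s: 5.22
tcp_pos: [0.569, -0.3061, 0.1412]
ee_rot: [[-0.932, -0.362, -0.007], [-0.362, 0.932, 0.004], [0.005, 0.006, -1.0]]
wrist_force: [-0.5, 0.3, -4.0]
gripper_width: 0.456
gripper_force: 29.9
```

>>> move_arm(targets="0 0 0.8 0;0 0 1 0;0 0.5 1 0;0.4 0.8 0 -0.6;0.4 0.9 0 -0.6;0.4 0.9 0 -0.6;0.4 0.9 0 -0.6;0.4 0.9 0 -0.6;0.4 0.9 0 -0.6;0.4 0.9 0 -0.6")

```text
time_s: 6.05
tcp_pos: [0.6408, -0.1384, 0.2138]
ee_rot: [[-1.0, -0.002, -0.002], [-0.002, 1.0, 0.001], [0.002, 0.001, -1.0]]
wrist_force: [0.4, -0.2, -3.6]
gripper_width: 0.454
gripper_force: 29.9
```

>>> move_arm(targets="0 0.9 0 0;0 0.9 0 0;0 0.9 0 0;0 0.4 -0.8 0;0 0 -0.8 0;0 0 -0.8 0;0 0 -0.8 0;0 0 -0.3 0;0 0 -0.3 0;0 0 0 0")

```text
time_s: 6.88
tcp_pos: [0.6404, -0.0624, 0.1178]
ee_rot: [[-1.0, -0.005, -0.003], [-0.005, 1.0, -0.0], [0.003, -0.0, -1.0]]
wrist_force: [-0.4, 0.3, -3.4]
gripper_width: 0.452
gripper_force: 30.0
```

>>> move_arm(targets="0 0 -0.1 0;0 0 -0.1 0;0 0 -0.05 0;0 0 0 0")

```text
time_s: 7.22
tcp_pos: [0.6413, -0.0623, 0.1133]
ee_rot: [[-1.0, -0.005, 0.001], [-0.005, 1.0, 0.0], [-0.001, 0.0, -1.0]]
wrist_force: [0.6, 0.2, -3.1]
gripper_width: 0.46
gripper_force: 30.0
```

>>> move_arm(targets="0 0 -0.06 0;0 0 0 0")

```text
time_s: 7.38
tcp_pos: [0.6416, -0.0624, 0.1119]
ee_rot: [[-1.0, -0.005, 0.001], [-0.005, 1.0, -0.0], [-0.001, -0.0, -1.0]]
wrist_force: [-0.2, 1.3, -2.3]
gripper_width: 0.457
gripper_force: 30.0
```

>>> move_arm(targets="0 0 0 0;0 0 0 0;0 0 0 0;0 0 0 0;0 0 0.5 0;0 0 1 0;0 0 1 0;0 0 1 0;0 0 1 0;0 0 1 0", gripper=87)

```text
time_s: 8.22
tcp_pos: [0.6412, -0.0623, 0.2506]
ee_rot: [[-1.0, -0.005, 0.001], [-0.005, 1.0, -0.0], [-0.001, -0.0, -1.0]]
wrist_force: [1.6, -0.2, -0.6]
gripper_width: 0.994
gripper_force: 0.0
```

>>> move_arm(targets="-0.3 1 1 -0.7;-0.3 1 1 -0.7;-0.3 1 1 -0.7;-0.3 1 1 -0.7;-0.3 1 1 -0.7;-0.3 1 1 -0.7;-0.3 1 0 -0.7;-0.3 1 0 -0.7;-0.3 1 0 -0.7;-0.3 1 0 -0.7")

```text
time_s: 9.05
tcp_pos: [0.5656, 0.1889, 0.3995]
ee_rot: [[-0.82, 0.572, 0.001], [0.572, 0.82, 0.001], [-0.0, 0.001, -1.0]]
wrist_force: [1.5, 0.0, -0.3]
gripper_width: 1.0
gripper_force: 0.0
```

>>> move_arm(targets="-0.3 1 0 0;-0.3 1 0 0;0 1 0 0;0 0.9 0 0;0 0 0 0;0 0 0 0")

```text
time_s: 9.55
tcp_pos: [0.551, 0.2862, 0.3985]
ee_rot: [[-0.823, 0.568, -0.0], [0.568, 0.823, -0.001], [0.0, -0.001, -1.0]]
wrist_force: [0.3, -1.0, 0.5]
gripper_width: 0.997
gripper_force: 0.0
```

Run:
```python
from h import *
me(); c=cam("wrist"); pickle.dump(c,open("w3.pkl","wb")); print(px(c,(.593,.309,.02)),px(c,(.6,.326,.115)));crop(c,60,0,400,290,2,"w3")
```

```text
t 9.55 tcp [0.551  0.2862 0.3985] psi -34.6 J [  42.   18.   20.    0.  -91. -167.] w 86.7
[282.52210832 165.38468547] [300.34103212 174.4144245 ]
```

View pics/w3.png

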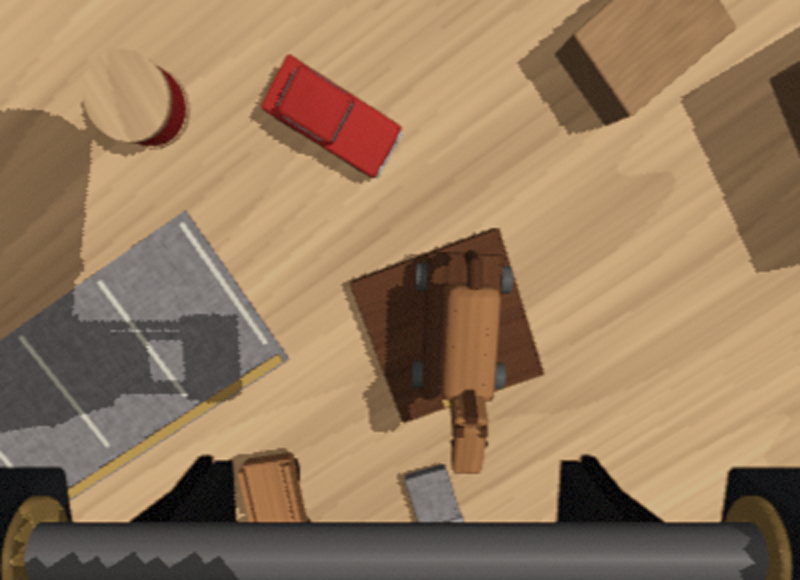

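Run:
```python
from h import *
c=pickle.load(open("w3.pkl","rb")); a=(60,0,2)
print("horse",quad(c,[(494,398),(444,395),(450,288),(500,290)],.115,*a))
print("car1",quad(c,[(402,127),(378,178),(263,106),(290,55)],.034,*a))
print("pl",quad(c,[(543,375),(404,421),(347,285),(498,229)],.02,*a))
print("wheels",quad(c,[(503,377),(417,375),(421,275),(507,280)],.042,*a))
```

```text
horse (array([0.5931, 0.3228]), 'yaw', np.float64(-36.1), np.float64(-37.6), 'size', np.float64(0.076), np.float64(0.035))
car1 (array([0.4069, 0.3305]), 'yaw', np.float64(24.4), np.float64(25.9), 'size', np.float64(0.098), np.float64(0.041))
pl (array([0.5931, 0.3114]), 'yaw', np.float64(-13.9), np.float64(-15.1), 'size', np.float64(0.128), np.float64(0.128))
wheels (array([0.594 , 0.3223]), 'yaw', np.float64(-35.5), np.float64(-37.0), 'size', np.float64(0.08), np.float64(0.069))
```

>>> move_arm(targets="0.9 0.75 0 -0.35;0.82 0.7 0 0;0 0 -1 0;0 0 -1 0;0 0 -1 0;0 0 -1 0;0 0 -1 0;0 0 -1 0;0 0 -1 0;0 0 -1 0")

```text
time_s: 10.43
tcp_pos: [0.5946, 0.32, 0.1986]
ee_rot: [[-0.803, 0.596, 0.001], [0.596, 0.803, 0.001], [-0.001, 0.001, -1.0]]
wrist_force: [0.0, -0.3, 1.1]
gripper_width: 0.997
gripper_force: 0.0
```

>>> move_arm(targets="0 0 0 0;0 0 0 0")

```text
time_s: 10.6
tcp_pos: [0.5943, 0.32, 0.1984]
ee_rot: [[-0.804, 0.595, -0.001], [0.595, 0.804, -0.002], [-0.0, -0.003, -1.0]]
wrist_force: [0.1, 0.3, 0.4]
gripper_width: 0.997
gripper_force: 0.0
```

>>> move_arm(targets="0 0.1 -0.9 0;0 0 -0.9 0;0 0 -0.9 0;0 0 -0.9 0;0 0 -0.9 0;0 0 0 0")

```text
time_s: 11.1
tcp_pos: [0.5931, 0.3227, 0.084]
ee_rot: [[-0.803, 0.595, -0.004], [0.595, 0.803, -0.003], [0.002, -0.005, -1.0]]
wrist_force: [-1.4, -1.1, -1.1]
gripper_width: 1.003
gripper_force: 0.0
```

>>> move_arm(targets="0 0 0 0;0 0 0 0;0 0 0 0;0 0 0 0;0 0 0 0;0 0 0 0;0 0 0 0;0 0 0 0;0 0 0 0;0 0 0 0", gripper=20)

```text
time_s: 11.93
tcp_pos: [0.5934, 0.3232, 0.0863]
ee_rot: [[-0.804, 0.595, -0.002], [0.595, 0.804, -0.002], [0.001, -0.002, -1.0]]
wrist_force: [-2.2, -1.6, 2.2]
gripper_width: 0.432
gripper_force: 29.9
```

>>> move_arm(targets="0 0 0.1 0;0 0 0.5 0;0 0 1 0;0 0 1 0;0 0 1 0;0 0 1 0;0 0 1 0;0 0 0 0")

```text
time_s: 12.6
tcp_pos: [0.5971, 0.3256, 0.2338]
ee_rot: [[-0.805, 0.594, 0.011], [0.594, 0.805, 0.007], [-0.005, 0.012, -1.0]]
wrist_force: [0.9, -0.2, -1.1]
gripper_width: 0.434
gripper_force: 29.9
```

>>> move_arm(targets="-0.3 -0.9 0.3 0.6;-0.4 -0.9 0.3 0.6;-0.5 -0.9 0 0.6;-0.5 -0.9 0 0.6;-0.5 -0.9 0 0.6;-0.5 -0.9 0 0.6;-0.5 -0.9 0 0.6;-0.5 -0.9 0 0.6;-0.3 -0.9 0 0.6;-0.2 -0.9 0 0.6")

```text
time_s: 13.43
tcp_pos: [0.4878, 0.0979, 0.2408]
ee_rot: [[-0.994, 0.11, -0.001], [0.11, 0.994, 0.0], [0.001, 0.0, -1.0]]
wrist_force: [0.8, -0.4, -3.1]
gripper_width: 0.432
gripper_force: 29.9
```

>>> move_arm(targets="0 -0.9 0 0.3;0 -0.9 0 0;0 -0.9 0 0;0 -0.9 0 0;0 -0.9 0 0;0.3 -0.9 0 0;0.5 -0.9 0 0;0.5 -0.9 0 0;0.5 -0.9 0 0;0.5 -0.9 0 0")

```text
time_s: 14.27
tcp_pos: [0.5469, -0.1271, 0.2406]
ee_rot: [[-0.996, 0.087, -0.001], [0.087, 0.996, 0.001], [0.001, 0.001, -1.0]]
wrist_force: [-0.5, 0.5, -3.2]
gripper_width: 0.435
gripper_force: 29.9
```

>>> move_arm(targets="0.5 -0.9 0 0;0.5 -0.9 0 0;0.3 -0.9 0 0;0 -0.9 0 0;0 -0.9 0 0;0 0 0 0;0 0 0 0;0 0 0 0")

```text
time_s: 14.93
tcp_pos: [0.5789, -0.2382, 0.2405]
ee_rot: [[-0.996, 0.087, -0.001], [0.087, 0.996, 0.001], [0.001, 0.001, -1.0]]
wrist_force: [-0.8, 0.7, -3.2]
gripper_width: 0.432
gripper_force: 29.9
```

>>> move_arm(targets="0 -0.85 0 0;0 -0.85 0 0;-0.07 -0.8 0 0;0 0 -0.9 0;0 0 -0.9 0;0 0 -0.9 0;0 0 -0.9 0;0 0 -0.9 0;0 0 -0.8 0;0 0 0 0")

```text
time_s: 15.77
tcp_pos: [0.5745, -0.2985, 0.1038]
ee_rot: [[-0.996, 0.086, -0.009], [0.086, 0.996, 0.004], [0.01, 0.003, -1.0]]
wrist_force: [-1.0, 1.2, -4.4]
gripper_width: 0.437
gripper_force: 29.9
```

>>> move_arm(targets="0 0 0 0;0 0 -0.3 0;0 0 -0.2 0;0 0 -0.2 0;0 0 -0.1 0;0 0 0 0;0 0 0 0")

```text
time_s: 16.35
tcp_pos: [0.5775, -0.3012, 0.089]
ee_rot: [[-0.996, 0.087, 0.0], [0.087, 0.996, -0.0], [-0.0, -0.0, -1.0]]
wrist_force: [-0.1, 0.0, -2.9]
gripper_width: 0.439
gripper_force: 29.9
```

>>> move_arm(targets="0 0 -0.1 0;0 0 0 0")

```text
time_s: 16.52
tcp_pos: [0.5775, -0.3011, 0.0863]
ee_rot: [[-0.996, 0.087, 0.0], [0.087, 0.996, 0.0], [-0.0, 0.0, -1.0]]
wrist_force: [0.1, -0.4, -2.4]
gripper_width: 0.436
gripper_force: 29.9
```

>>> move_arm(targets="0 0 0 0;0 0 0 0;0 0 0 0;0 0 0 0;0 0 0 0;0 0 0.5 0;0 0 1 0;0 0 1 0;0 0 1 0;0 0 1 0", gripper=87)

```text
time_s: 17.35
tcp_pos: [0.5774, -0.3011, 0.2003]
ee_rot: [[-0.996, 0.087, 0.0], [0.087, 0.996, -0.0], [-0.0, -0.0, -1.0]]
wrist_force: [1.4, -0.8, 0.5]
gripper_width: 0.988
gripper_force: 0.0
```

>>> move_arm(targets="0 0 1 0;0.25 0.95 1 1;0.25 0.95 0 0;0.25 0.95 0 0;0.25 0.95 0 0;0.25 0.95 0 0;0.25 0.95 0 0;0.25 0.95 0 0;0.25 0.95 0 0;0.25 0.95 0 0")

```text
time_s: 18.18
tcp_pos: [0.6339, -0.0861, 0.2492]
ee_rot: [[-1.0, -0.001, 0.001], [-0.001, 1.0, 0.0], [-0.001, 0.0, -1.0]]
wrist_force: [0.2, -0.0, -1.1]
gripper_width: 0.999
gripper_force: 0.0
```

>>> move_arm(targets="0.3 1 0 0;0 0 0 0;0 0 0 0;0 0 0 0")

```text
time_s: 18.52
tcp_pos: [0.6411, -0.0625, 0.2489]
ee_rot: [[-1.0, -0.001, -0.0], [-0.001, 1.0, -0.0], [0.0, -0.0, -1.0]]
wrist_force: [0.3, -0.4, -0.8]
gripper_width: 1.001
gripper_force: 0.0
```

Run:
```python
from h import *
me(); c=cam("top"); pickle.dump(c,open("top2.pkl","wb")); c=cam("wrist"); pickle.dump(c,open("w4.pkl","wb")); print(px(c,(.641,-.062,.142)),px(c,(.577,-.3,.115)))
crop(c,0,0,512,290,1.5,"w4")
```

```text
t 18.5167 tcp [ 0.6411 -0.0625  0.2489] psi 0.0 J [  9.  23.   6.   0. -73. -99.] w 87.1
[256.93866827 194.12601398] [-11.62804332 116.94679975]
```

View pics/w4.png

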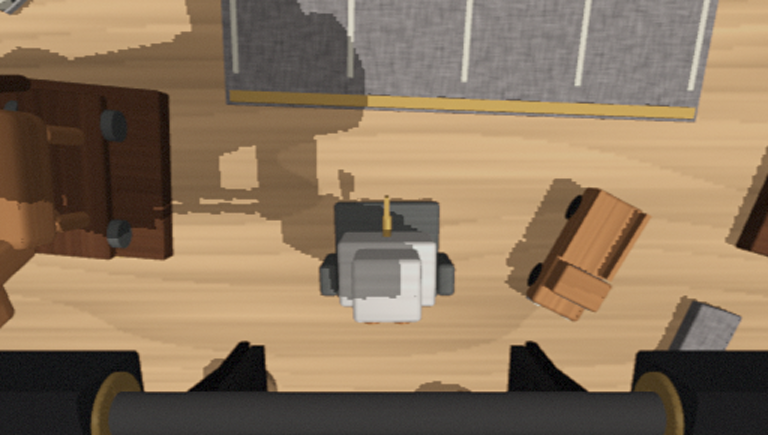

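The robot stands square at (388,290) as expected and the horse is upright at left. Now I'll pick up the robot.

>>> move_arm(targets="0 0 -0.9 0;0 0 -0.9 0;0 0 -0.9 0;0 0 -0.9 0;0 0 -0.9 0;0 0 -0.9 0;0 0 0 0;0 0 0 0")

```text
time_s: 19.28
tcp_pos: [0.6405, -0.0634, 0.1131]
ee_rot: [[-1.0, 0.001, -0.003], [0.001, 1.0, -0.001], [0.003, -0.001, -1.0]]
wrist_force: [0.1, -0.6, -0.3]
gripper_width: 0.999
gripper_force: 0.0
```

>>> move_arm(targets="0 0 0 0;0 0 0 0;0 0 0 0;0 0 0 0;0 0 0 0;0 0 0 0;0 0 0 0;0 0 0 0;0 0 0 0;0 0 0 0", gripper=20)

```text
time_s: 20.12
tcp_pos: [0.6412, -0.0624, 0.1139]
ee_rot: [[-1.0, -0.0, -0.0], [-0.0, 1.0, -0.0], [0.0, -0.0, -1.0]]
wrist_force: [-1.1, -1.3, 0.8]
gripper_width: 0.455
gripper_force: 30.0
```

>>> move_arm(targets="0 0 0.1 0;0 0 0.5 0;0 0 1 0;0 0 1 0;0 0 1 0;0 0 1 0;0 0.5 0 0;-0.2 0.9 0 -0.5;-0.2 0.9 0 -0.5;-0.2 0.9 0 -0.5")

```text
time_s: 20.95
tcp_pos: [0.6247, 0.019, 0.2265]
ee_rot: [[-0.991, 0.133, -0.004], [0.133, 0.991, 0.001], [0.004, 0.0, -1.0]]
wrist_force: [1.2, 0.1, -3.6]
gripper_width: 0.461
gripper_force: 30.0
```

>>> move_arm(targets="-0.2 0.9 0 -0.5;-0.2 0.9 0 -0.5;-0.2 0.9 0 -0.35;-0.2 0.9 0 0;-0.2 0.9 0 0;-0.2 0.9 0 0;-0.1 0.9 0 0;0 0.9 0 0;0 0.9 0 0;0 0.9 0 0")

```text
time_s: 21.78
tcp_pos: [0.5921, 0.2441, 0.2265]
ee_rot: [[-0.969, 0.246, -0.004], [0.246, 0.969, -0.001], [0.003, -0.002, -1.0]]
wrist_force: [-0.0, 0.0, -3.8]
gripper_width: 0.458
gripper_force: 30.0
```

>>> move_arm(targets="0 0.9 0 0;0 0.9 0 0;0 0.9 0 0;0 0 0 0;0 0 0 0;0 0 0 0")

```text
time_s: 22.28
tcp_pos: [0.5927, 0.3101, 0.227]
ee_rot: [[-0.969, 0.245, -0.003], [0.245, 0.969, -0.002], [0.003, -0.002, -1.0]]
wrist_force: [-0.7, 0.5, -3.3]
gripper_width: 0.463
gripper_force: 30.0
```

>>> move_arm(targets="0 0 -0.8 0;0 0 -0.9 0;0 0 -0.9 0;0 0 -0.6 0;0 0 -0.2 0;0 0 -0.1 0;0 0 0 0;0 0 0 0")

```text
time_s: 22.95
tcp_pos: [0.5945, 0.3103, 0.1427]
ee_rot: [[-0.969, 0.246, 0.002], [0.246, 0.969, 0.001], [-0.002, 0.002, -1.0]]
wrist_force: [-0.4, 0.2, -2.6]
gripper_width: 0.454
gripper_force: 30.0
```

>>> move_arm(targets="0 0 -0.1 0;0 0 -0.1 0;0 0 0 0;0 0 0 0")

```text
time_s: 23.28
tcp_pos: [0.5936, 0.3102, 0.1364]
ee_rot: [[-0.969, 0.246, -0.0], [0.246, 0.969, 0.0], [0.0, 0.0, -1.0]]
wrist_force: [-0.2, 0.8, -3.8]
gripper_width: 0.461
gripper_force: 30.0
```

>>> move_arm(targets="0 0 -0.1 0;0 0 0 0")

```text
time_s: 23.45
tcp_pos: [0.594, 0.3103, 0.134]
ee_rot: [[-0.969, 0.246, 0.001], [0.246, 0.969, 0.0], [-0.001, 0.0, -1.0]]
wrist_force: [0.5, 0.2, -3.2]
gripper_width: 0.456
gripper_force: 30.0
```

>>> move_arm(targets="0 0 0 0;0 0 0 0;0 0 0 0;0 0 0 0;0 0 0 0;0 0 0.5 0;0 0 1 0;0 0 1 0;0 0 1 0;0 0 1 0", gripper=87)

```text
time_s: 24.28
tcp_pos: [0.5937, 0.3101, 0.2478]
ee_rot: [[-0.969, 0.246, 0.0], [0.246, 0.969, 0.0], [-0.0, 0.0, -1.0]]
wrist_force: [0.2, -0.1, -0.4]
gripper_width: 0.993
gripper_force: 0.0
```

>>> move_arm(targets="-0.9 0 0.5 0.8;-0.9 0 0 0.8;-0.9 0 0 0.8;-0.9 0 0 0.8;-0.9 0 0 0.8;-0.9 0 0 0.8;-0.9 0 0 0.8;-0.9 0 0 0.8;0 0 0 0.8;0 0 0 0.8")

```text
time_s: 25.12
tcp_pos: [0.4127, 0.3102, 0.2598]
ee_rot: [[-0.898, -0.44, 0.001], [-0.44, 0.898, 0.001], [-0.002, 0.001, -1.0]]
wrist_force: [1.1, 0.7, -0.5]
gripper_width: 0.999
gripper_force: 0.0
```

>>> move_arm(targets="-0.9 0 0 0;-0.9 0 0 0;-0.9 0 0 0;-0.8 0 0 0;0 0 0 0;0 0 0 0")

```text
time_s: 25.62
tcp_pos: [0.3258, 0.3104, 0.2596]
ee_rot: [[-0.9, -0.437, 0.001], [-0.437, 0.9, 0.002], [-0.002, 0.001, -1.0]]
wrist_force: [-0.3, -1.1, 0.9]
gripper_width: 0.997
gripper_force: 0.0
```

Run:
```python
from h import *
c=pickle.load(open("w4.pkl","rb")); print("FR,FL",[w(c,x/1.5,y/1.5,.003)[:2].round(4) for x,y in [(227,104),(694,121)]])
c=pickle.load(open("w3.pkl","rb")); print("BL,FL",[w(c,60+x/2,y/2,.003)[:2].round(4) for x,y in [(185,211),(288,358)]])
c=pickle.load(open("w1.pkl","rb")); print("BR,FR",[w(c,x/1.5,y/1.5,.003)[:2].round(4) for x,y in [(540,224),(491,341)]])
c=pickle.load(open("top.pkl","rb")); print([w(c,130+x/3,95+y/3,.003)[:2].round(4) for x,y in [(211,302),(543,315),(540,449),(205,434)]])
me(); c=cam("wrist"); pickle.dump(c,open("w5.pkl","wb")); print(px(c,(.407,.33,.034)),px(c,(.593,.31,.162)))
crop(c,0,0,512,290,1.5,"w5")
```

```text
FR,FL [array([ 0.526 , -0.1864]), array([0.5393, 0.1819])]
BL,FL [array([0.3905, 0.187 ]), array([0.5379, 0.1818])]
BR,FR [array([ 0.3766, -0.1817]), array([ 0.5256, -0.1869])]
[array([0.5361, 0.1819]), array([ 0.5247, -0.1861]), array([ 0.3783, -0.1814]), array([0.3906, 0.1844])]
t 25.6167 tcp [0.3258 0.3104 0.2596] psi 25.9 J [  64.    3.  -19.    0.  -68. -129.] w 86.8
[242.74572626 231.0005908 ] [142.83998534 421.75826035]
```

View pics/w5.png

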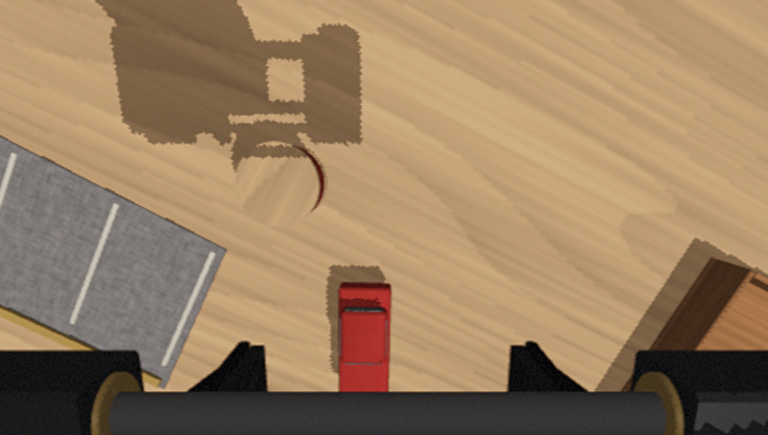

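>>> move_arm(targets="0.8 0.2 0 -0.15;0.8 0.2 0 0;0.8 0.2 0 0;0.85 0.2 0 0;0 0 -1 0;0 0 -1 0;0 0 -1 0;0 0 -1 0;0 0 -1 0;0 0 0 0")

```text
time_s: 26.5
tcp_pos: [0.4061, 0.3273, 0.1286]
ee_rot: [[-0.907, -0.421, -0.007], [-0.421, 0.907, -0.008], [0.01, -0.004, -1.0]]
wrist_force: [-0.7, 0.1, -0.7]
gripper_width: 1.0
gripper_force: 0.0
```

>>> move_arm(targets="0 0 -0.8 0;0 0 -0.8 0;0 0 -0.8 0;0 0 -0.8 0;0 0 -0.8 0;0 0 -0.5 0;0 0 0 0;0 0 0 0;0 0 0 0")

```text
time_s: 27.25
tcp_pos: [0.4087, 0.3312, 0.0227]
ee_rot: [[-0.906, -0.423, 0.002], [-0.423, 0.906, 0.002], [-0.002, 0.001, -1.0]]
wrist_force: [-0.1, 1.2, 0.2]
gripper_width: 1.0
gripper_force: 0.0
```

>>> move_arm(targets="0 0 -0.3 0;0 0 -0.28 0;0 0 0 0;0 0 0 0")

```text
time_s: 27.58
tcp_pos: [0.4073, 0.3299, 0.0066]
ee_rot: [[-0.906, -0.423, -0.0], [-0.423, 0.906, -0.001], [0.001, -0.0, -1.0]]
wrist_force: [-0.3, 0.0, 0.1]
gripper_width: 0.999
gripper_force: 0.0
```

>>> move_arm(targets="0 0 0 0;0 0 0 0;0 0 0 0;0 0 0 0;0 0 0 0;0 0 0 0;0 0 0 0;0 0 0 0;0 0 0 0;0 0 0 0", gripper=25)

```text
time_s: 28.42
tcp_pos: [0.4075, 0.3301, 0.0069]
ee_rot: [[-0.906, -0.423, -0.0], [-0.423, 0.906, -0.0], [0.0, -0.0, -1.0]]
wrist_force: [-0.7, -0.9, -0.3]
gripper_width: 0.504
gripper_force: 30.0
```

>>> move_arm(targets="0 0 0.1 0;0 0 0.5 0;0 0 1 0;0 0 1 0;0 0 1 0;0 -0.5 0 0;0.2 -0.8 0 -0.8;0.2 -0.8 0 -0.8;0.3 -0.8 0 -0.8;0.3 -0.8 0 -0.8")

```text
time_s: 29.25
tcp_pos: [0.4319, 0.2362, 0.0964]
ee_rot: [[-0.988, -0.154, -0.001], [-0.154, 0.988, -0.0], [0.001, -0.0, -1.0]]
wrist_force: [0.8, -0.1, -1.2]
gripper_width: 0.498
gripper_force: 30.0
```

>>> move_arm(targets="0.3 -0.8 0 -0.8;0.3 -0.8 0 -0.8;0.3 -0.8 0 -0.6;0.3 -0.8 0 0;0 -0.8 0 0;0 0 0 0;0 0 0 0;0 0 0 0")

```text
time_s: 29.92
tcp_pos: [0.4624, 0.1378, 0.0967]
ee_rot: [[-0.999, 0.035, -0.0], [0.035, 0.999, 0.0], [0.0, 0.0, -1.0]]
wrist_force: [0.6, 0.1, -0.5]
gripper_width: 0.503
gripper_force: 30.0
```

>>> move_arm(targets="0 -0.24 0 0;0 0 -0.8 0;0 0 -0.8 0;0 0 -0.8 0;0 0 -0.5 0;0 0 -0.2 0;0 0 -0.1 0;0 0 0 0;0 0 -0.1 0;0 0 0 0")

```text
time_s: 30.75
tcp_pos: [0.4629, 0.132, 0.0149]
ee_rot: [[-0.999, 0.034, 0.001], [0.034, 0.999, 0.001], [-0.001, 0.001, -1.0]]
wrist_force: [-0.3, -0.9, -1.3]
gripper_width: 0.505
gripper_force: 30.0
```

>>> move_arm(targets="0 0 -0.1 0;0 0 0 0")

```text
time_s: 30.92
tcp_pos: [0.4625, 0.1317, 0.012]
ee_rot: [[-0.999, 0.035, 0.0], [0.035, 0.999, 0.0], [-0.0, 0.0, -1.0]]
wrist_force: [0.6, -0.2, -0.7]
gripper_width: 0.503
gripper_force: 30.0
```

>>> move_arm(targets="0 0 -0.08 0;0 0 0 0")

```text
time_s: 31.08
tcp_pos: [0.4627, 0.1318, 0.0099]
ee_rot: [[-0.999, 0.034, 0.001], [0.034, 0.999, 0.0], [-0.001, 0.0, -1.0]]
wrist_force: [0.2, 0.3, -0.9]
gripper_width: 0.501
gripper_force: 30.0
```

>>> move_arm(targets="0 0 0 0;0 0 0 0;0 0 0 0;0 0 0 0;0 0 0 0;0 0 0.5 0;0 0 1 0;0 0 1 0;0 0 1 0;0 0 1 0", gripper=87)

```text
time_s: 31.92
tcp_pos: [0.4622, 0.1315, 0.1235]
ee_rot: [[-0.999, 0.034, -0.0], [0.034, 0.999, -0.0], [0.0, -0.0, -1.0]]
wrist_force: [0.8, 0.9, -0.2]
gripper_width: 0.992
gripper_force: 0.0
```

>>> move_arm(targets="0.8 -0.15 1 -0.9;0.8 -0.15 1 -0.9;0.8 -0.15 1 -0.9;0.8 -0.15 1 -0.9;0.8 -0.15 0.8 -0.9;0.8 -0.15 0 -0.8;0.8 -0.15 0 0;0.8 -0.15 0 0;0 0 0 0;0 0 0 0")

```text
time_s: 32.75
tcp_pos: [0.6226, 0.1013, 0.2412]
ee_rot: [[-0.878, 0.478, -0.002], [0.478, 0.878, -0.0], [0.001, -0.001, -1.0]]
wrist_force: [-0.6, 0.8, 0.2]
gripper_width: 0.998
gripper_force: 0.0
```

Run:
```python
from h import *
me(); c=cam("wrist"); pickle.dump(c,open("w6.pkl","wb")); print(px(c,(.642,.097,.034)))
crop(c,0,0,512,290,1.5,"w6")
```

```text
t 32.75 tcp [0.6226 0.1013 0.2412] psi -28.5 J [  24.   22.    3.   -0.  -71. -142.] w 86.8
[261.38071516 188.73518313]
```

View pics/w6.png

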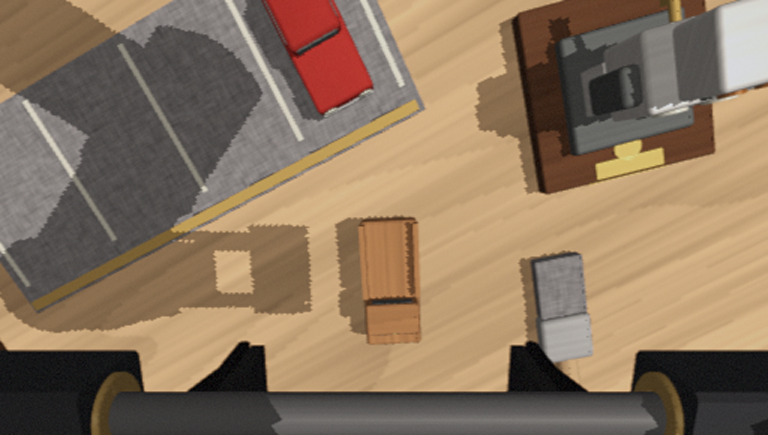

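Run:
```python
from h import *
c=pickle.load(open("w6.pkl","rb")); a=(0,0,1.5)
print("pick",quad(c,[(420,340),(368,343),(359,221),(418,217)],.036,*a), [w(c,x/1.5,y/1.5,.036)[:2].round(3) for x,y in [(420,340),(368,343),(359,221),(418,217)]])
print("car1",quad(c,[(372,93),(322,115),(264,-2),(310,-22)],.034,*a))
print("brush",w(c,533/1.5,262/1.5,.015))
```

```text
pick (array([0.6405, 0.0969]), 'yaw', np.float64(-26.0), np.float64(-24.9), 'size', np.float64(0.098), np.float64(0.043)) [array([0.694, 0.094]), array([0.676, 0.057]), array([0.587, 0.098]), array([0.606, 0.139])]
car1 (array([0.47  , 0.1317]), 'yaw', np.float64(-0.7), np.float64(-7.2), 'size', np.float64(0.082), np.float64(0.036))
brush [0.68548415 0.20365408 0.015     ]
```

>>> move_arm(targets="0.72 -0.17 0 0.6;0 0 -1 0;0 0 -1 0;0 0 -1 0;0 0 -1 0;0 0 -1 0;0 0 -1 0;0 0 -1 0;0 0 0 0;0 0 0 0")

```text
time_s: 33.63
tcp_pos: [0.6392, 0.0973, 0.0668]
ee_rot: [[-0.903, 0.429, -0.003], [0.429, 0.903, -0.001], [0.002, -0.002, -1.0]]
wrist_force: [0.6, -0.7, 1.2]
gripper_width: 1.0
gripper_force: 0.0
```

>>> move_arm(targets="0 0 -0.8 0;0 0 -0.8 0;0 0 -0.5 0;0 0 -0.2 0;0 0 0 0;0 0 0 0")

```text
time_s: 34.13
tcp_pos: [0.6413, 0.0977, 0.0112]
ee_rot: [[-0.903, 0.43, 0.002], [0.43, 0.903, 0.0], [-0.002, 0.001, -1.0]]
wrist_force: [1.0, -0.1, -0.1]
gripper_width: 1.001
gripper_force: 0.0
```

>>> move_arm(targets="0 0 -0.15 0;0 0 0 0;0 0 0 0;0 0 0 0;0 0 0 0;0 0 0 0;0 0 0 0;0 0 0 0;0 0 0 0;0 0 0 0", gripper=25)

```text
time_s: 34.97
tcp_pos: [0.6403, 0.0972, 0.0062]
ee_rot: [[-0.903, 0.43, -0.0], [0.43, 0.903, -0.0], [0.0, -0.0, -1.0]]
wrist_force: [-0.6, -0.6, 1.5]
gripper_width: 0.506
gripper_force: 30.0
```

>>> move_arm(targets="0 0 0.1 0;0 0 0.5 0;0 0 1 0;0 0 1 0;0 0 1 0;-0.4 0 0 0;-0.8 -0.3 0 0.8;-0.8 -0.3 0 0.8;-0.8 -0.3 0 0.8;-0.8 -0.3 0 0.8")

```text
time_s: 35.8
tcp_pos: [0.5497, 0.0673, 0.0969]
ee_rot: [[-0.987, 0.161, 0.001], [0.161, 0.987, 0.001], [-0.001, 0.001, -1.0]]
wrist_force: [-0.7, -0.1, -0.7]
gripper_width: 0.505
gripper_force: 30.0
```

>>> move_arm(targets="-0.8 -0.3 0 0.8;-0.8 -0.3 0 0.7;-0.8 -0.3 0 0;-0.8 0 0 0;-0.4 0 0 0;0 0 0 0;0 0 0 0;0 0 0 0")

```text
time_s: 36.47
tcp_pos: [0.4621, 0.0456, 0.0967]
ee_rot: [[-0.999, 0.034, 0.002], [0.034, 0.999, 0.001], [-0.002, 0.001, -1.0]]
wrist_force: [0.5, 0.0, -1.9]
gripper_width: 0.5
gripper_force: 30.0
```

>>> move_arm(targets="-0.08 -0.06 0 0;0 0 -0.8 0;0 0 -0.8 0;0 0 -0.8 0;0 0 -0.5 0;0 0 -0.2 0;0 0 -0.1 0;0 0 -0.1 0;0 0 -0.1 0;0 0 0 0")

```text
time_s: 37.3
tcp_pos: [0.4588, 0.0436, 0.0113]
ee_rot: [[-0.999, 0.034, 0.001], [0.034, 0.999, 0.0], [-0.001, 0.0, -1.0]]
wrist_force: [0.2, -0.4, -1.0]
gripper_width: 0.503
gripper_force: 30.0
```

>>> move_arm(targets="0 0 -0.08 0;0 0 0 0;0 0 0 0")

```text
time_s: 37.55
tcp_pos: [0.4586, 0.0435, 0.0094]
ee_rot: [[-0.999, 0.034, 0.001], [0.034, 0.999, 0.0], [-0.001, 0.0, -1.0]]
wrist_force: [0.6, 0.1, -1.6]
gripper_width: 0.504
gripper_force: 30.0
```

>>> move_arm(targets="0 0 0 0;0 0 0 0;0 0 0 0;0 0 0 0;0 0 0.5 0;0 0 1 0;0 0 1 0;0 0 1 0;0 0 1 0;0 0 1 0", gripper=64)

```text
time_s: 38.38
tcp_pos: [0.4582, 0.0433, 0.148]
ee_rot: [[-0.999, 0.034, 0.0], [0.034, 0.999, 0.0], [-0.0, 0.0, -1.0]]
wrist_force: [0.1, 1.4, -0.2]
gripper_width: 0.737
gripper_force: 0.0
```

>>> move_arm(targets="0 -0.95 1 0.7;0 -0.95 1 0.7;0 -0.95 1 0.7;0 -0.95 1 0.7;-0.1 -0.95 0 0.7;-0.2 -0.95 0 0.7;-0.2 -0.95 0 0.7;-0.2 -0.95 0 0.7;-0.2 -0.95 0 0.7;-0.2 -0.95 0 0.7", gripper=87)

```text
time_s: 39.22
tcp_pos: [0.4303, -0.1951, 0.2467]
ee_rot: [[-0.837, -0.548, 0.0], [-0.548, 0.837, 0.0], [-0.0, 0.0, -1.0]]
wrist_force: [1.1, -0.3, -0.3]
gripper_width: 1.0
gripper_force: 0.0
```

>>> move_arm(targets="-0.3 -0.95 0 0;-0.3 -0.95 0 0;-0.3 -0.95 0 0;-0.3 -0.95 0 0;-0.2 -0.95 0 0;0 -0.8 0 0;0 0 0 0;0 0 0 0;0 0 0 0")

```text
time_s: 39.97
tcp_pos: [0.3957, -0.3324, 0.2464]
ee_rot: [[-0.839, -0.545, -0.0], [-0.545, 0.839, 0.001], [0.0, 0.001, -1.0]]
wrist_force: [-0.5, 0.3, 0.2]
gripper_width: 0.998
gripper_force: 0.0
```

Run:
```python
from h import *
me(); c=cam("wrist"); pickle.dump(c,open("w7.pkl","wb")); print(px(c,(.4125,-.347,.034)))
crop(c,0,0,512,290,1.5,"w7")
```

```text
t 39.9667 tcp [ 0.3957 -0.3324  0.2464] psi 33.0 J [-22.  10. -12.  -0. -67. -35.] w 86.8
[238.46189755 175.19422627]
```

View pics/w7.png

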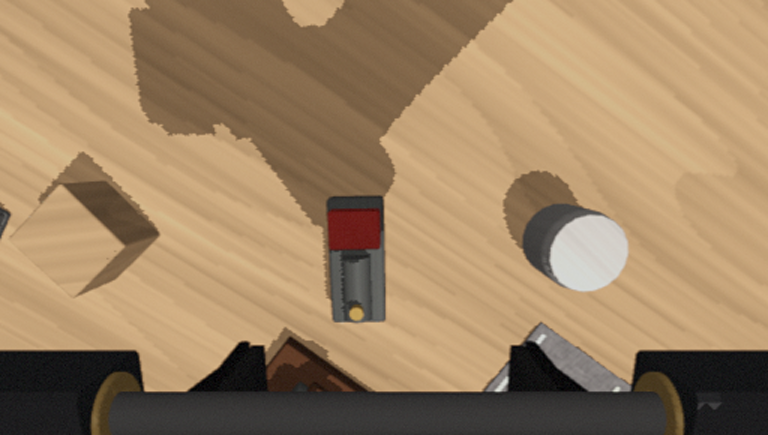

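>>> move_arm(targets="0.67 -0.6 0 0;0 0 -1 0;0 0 -1 0;0 0 -1 0;0 0 -1 0;0 0 -1 0;0 0 -1 0;0 0 -1 0;0 0 0 0;0 0 0 0")

```text
time_s: 40.85
tcp_pos: [0.4124, -0.3469, 0.0712]
ee_rot: [[-0.838, -0.546, -0.003], [-0.546, 0.838, 0.001], [0.002, 0.002, -1.0]]
wrist_force: [0.4, -0.1, 0.1]
gripper_width: 0.999
gripper_force: 0.0
```

>>> move_arm(targets="0 0 -0.8 0;0 0 -0.8 0;0 0 -0.6 0;0 0 -0.3 0;0 0 0 0;0 0 0 0")

```text
time_s: 41.35
tcp_pos: [0.4139, -0.3482, 0.0105]
ee_rot: [[-0.838, -0.546, 0.002], [-0.546, 0.838, -0.001], [-0.001, -0.002, -1.0]]
wrist_force: [0.3, -0.3, -0.5]
gripper_width: 0.996
gripper_force: 0.0
```

>>> move_arm(targets="0 0 -0.08 0;0 0 0 0;0 0 0 0;0 0 0 0;0 0 0 0;0 0 0 0;0 0 0 0;0 0 0 0;0 0 0 0;0 0 0 0", gripper=25)

```text
time_s: 42.18
tcp_pos: [0.4129, -0.3479, 0.0072]
ee_rot: [[-0.838, -0.545, 0.0], [-0.545, 0.838, -0.0], [-0.0, -0.0, -1.0]]
wrist_force: [0.0, -0.2, -0.3]
gripper_width: 0.503
gripper_force: 30.0
```

>>> move_arm(targets="0 0 0.1 0;0 0 0.5 0;0 0 1 0;0 0 1 0;0 0 1 0;0 0.5 0 0;0.2 0.8 0 -0.8;0.2 0.8 0 -0.8;0.2 0.8 0 -0.8;0.2 0.8 0 -0.8")

```text
time_s: 43.02
tcp_pos: [0.4319, -0.2539, 0.0965]
ee_rot: [[-0.957, -0.289, -0.001], [-0.289, 0.957, 0.001], [0.001, 0.001, -1.0]]
wrist_force: [0.4, 0.9, -1.3]
gripper_width: 0.502
gripper_force: 30.0
```

>>> move_arm(targets="0.2 0.8 0 -0.8;0.2 0.8 0 -0.8;0.2 0.8 0 -0.8;0.2 0.8 0 -0.8;0 0.8 0 -0.6;0 0.8 0 0;0 0 0 0;0 0 0 0;0 0 0 0")

```text
time_s: 43.77
tcp_pos: [0.4523, -0.1353, 0.0968]
ee_rot: [[-0.999, 0.034, -0.001], [0.034, 0.999, 0.0], [0.001, 0.0, -1.0]]
wrist_force: [-0.3, -0.1, -0.9]
gripper_width: 0.501
gripper_force: 30.0
```

>>> move_arm(targets="0.04 0.13 0 0;0 0 -0.8 0;0 0 -0.8 0;0 0 -0.8 0;0 0 -0.5 0;0 0 -0.2 0;0 0 -0.1 0;0 0 -0.1 0;0 0 -0.1 0;0 0 0 0")

```text
time_s: 44.6
tcp_pos: [0.454, -0.1322, 0.0124]
ee_rot: [[-0.999, 0.035, 0.001], [0.035, 0.999, 0.0], [-0.001, 0.0, -1.0]]
wrist_force: [-0.6, -0.1, -1.4]
gripper_width: 0.498
gripper_force: 30.0
```

>>> move_arm(targets="0 0 -0.07 0;0 0 0 0;0 0 0 0")

```text
time_s: 44.85
tcp_pos: [0.4539, -0.132, 0.0107]
ee_rot: [[-0.999, 0.034, 0.001], [0.034, 0.999, 0.0], [-0.001, 0.0, -1.0]]
wrist_force: [-0.3, -0.6, -1.6]
gripper_width: 0.502
gripper_force: 30.0
```

>>> move_arm(targets="0 0 0 0;0 0 0 0;0 0 0 0;0 0 0 0;0 0 0.5 0;0 0 1 0;0 0 1 0;0 0 1 0;0 0 1 0;0 0 1 0", gripper=64)

```text
time_s: 45.68
tcp_pos: [0.4535, -0.1321, 0.1493]
ee_rot: [[-0.999, 0.034, 0.0], [0.034, 0.999, 0.0], [-0.0, 0.0, -1.0]]
wrist_force: [0.6, 0.4, -0.5]
gripper_width: 0.733
gripper_force: 0.0
```

>>> move_arm(targets="0 -0.9 1 0;0 -0.9 1 0;0 -0.9 1 0;0 -0.9 1 0;0 -0.9 0 0;-0.3 -0.9 0 0;-0.3 -0.9 0 0;-0.3 -0.9 0 0;-0.3 -0.9 0 0;-0.3 -0.9 0 0")

```text
time_s: 46.52
tcp_pos: [0.4156, -0.358, 0.2478]
ee_rot: [[-0.999, 0.034, -0.0], [0.034, 0.999, 0.0], [0.0, 0.0, -1.0]]
wrist_force: [-0.0, 0.7, -1.1]
gripper_width: 0.735
gripper_force: 0.0
```

>>> move_arm(targets="-0.9 -0.9 0 0;-0.9 -0.9 0 0;-0.9 -0.9 0 0;-0.9 -0.9 0 0;-0.9 -0.9 0 0;-0.9 -0.9 0 0;-0.9 -0.9 0 0;0 -0.9 0 0;0 -0.9 0 0;0 0 0 0")

```text
time_s: 47.35
tcp_pos: [0.2579, -0.5626, 0.2468]
ee_rot: [[-0.999, 0.037, -0.001], [0.037, 0.999, -0.0], [0.001, -0.0, -1.0]]
wrist_force: [-0.0, -0.5, -0.3]
gripper_width: 0.737
gripper_force: 0.0
```

Run:
```python
from h import *
me(); c=cam("top"); pickle.dump(c,open("top3.pkl","wb")); crop(c,130,95,265,185,3,"fin")
```

```text
t 47.35 tcp [ 0.2579 -0.5626  0.2468] psi -2.1 J [-50.  21.   2.   0. -71. -42.] w 64.2
```

View pics/fin.png

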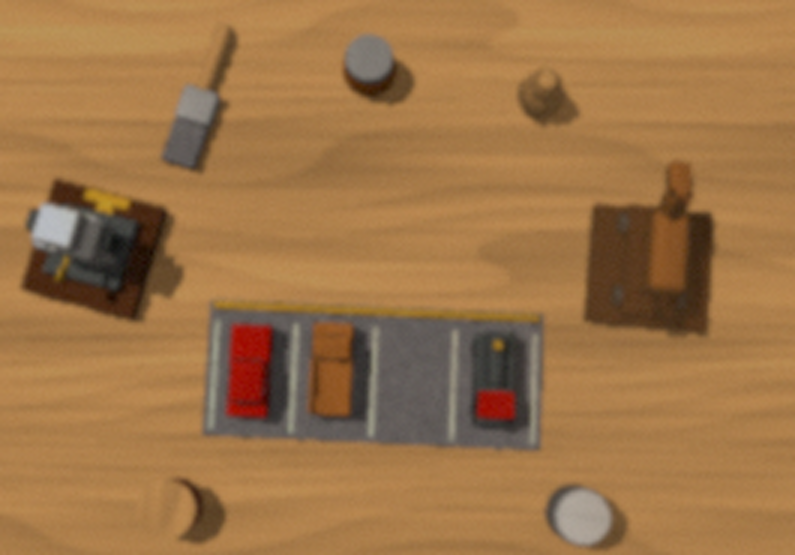

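Run:
```python
from h import *
c=pickle.load(open("top3.pkl","rb")); a=(130,95,3)
q=lambda n,p,z:print(n,quad(c,p,z,*a))
q("car1 (.4624,.1318)",[(230,326),(271,326),(268,416),(228,416)],.036)
q("pick (.4595,.044)",[(313,323),(354,323),(352,416),(310,416)],.036)
q("eng (.4536,-.132)",[(477,335),(518,335),(517,427),(473,427)],.034)
q("head (.593,.3105)",[(38,205),(79,213),(69,250),(29,242)],.162)
q("horse (.577,-.3005)",[(653,209),(688,209),(686,292),(650,289)],.115)
```

```text
car1 (.4624,.1318) (array([0.4597, 0.1344]), 'yaw', np.float64(-0.2), np.float64(0.5), 'size', np.float64(0.096), np.float64(0.044))
pick (.4595,.044) (array([0.4622, 0.0453]), 'yaw', np.float64(-0.7), np.float64(0.5), 'size', np.float64(0.1), np.float64(0.045))
eng (.4536,-.132) (array([ 0.4516, -0.1302]), 'yaw', np.float64(-1.8), np.float64(0.5), 'size', np.float64(0.098), np.float64(0.045))
head (.593,.3105) (array([0.5918, 0.3136]), 'yaw', np.float64(-11.7), np.float64(-10.8), 'size', np.float64(0.038), np.float64(0.041))
horse (.577,-.3005) (array([ 0.5818, -0.297 ]), 'yaw', np.float64(-3.1), np.float64(-2.0), 'size', np.float64(0.083), np.float64(0.036))
```

Everything is within a few millimetres and degrees of its target, so I'm handing in.

```bash
python3 -c "
from station import *
print(finish_job())"
```

```text
the job is handed in; nothing more can be done
None
```

I swapped the robot and the horse onto each other's plinths, each facing its brass mark, and parked the three vehicles present (saloon, pick-up, steam engine) nose to the kerb in bays 4, 3 and 1; the last top-camera check put everything within about 6 mm and 4° of target with no sign of bystanders moving, and I handed the job in at about 47 s, though no score came back.

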